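Tighten the mill's recessed clamp screw with the hex key

TASK

The clamp screw of the bench grain mill is loose. Take the T-handled hex key out of its stand, lower it into the mill's round boss and, pressing only lightly, turn it until it drops fully into the hidden hex socket; then turn the screw clockwise until you feel its stop. Never press the key down hard or force it beyond the stop, and leave the key standing fully seated in the screw.

Things in the scene. Friction and masses are not known exactly. Their poses are not given: they have to be found in the camera images.
- mill: bench grain mill, fixed to the worktop, on a dark base plate 270 x 150 mm. Origin on the worktop level, straight below the axis of the clamp screw; x points from the boss towards the white roller housing, black inlet cap (top 96 mm up, its centre 105 mm behind the boss) and motor; z up. The grey deck round the boss is 56 mm high; the bright aluminium boss on it, 52 mm across (58 mm at the flared rim), rises to 100 mm.
- bore_mouth (a point): centre of the boss's open upper rim, 100 mm above the worktop, axes as mill. The bore below is round, vertical and 25 mm wide (the top 6 mm flare out to 31 mm wide). 32 mm below this point is the steel face of the clamp screw, with a hex socket in it, 21 mm across flats and 12 mm deep: its floor lies 44 mm below this point. The angle of the socket is different every time and is not measured.
- clamp_screw (a joint): how far the clamp screw is turned clockwise (seen from above), rad: it starts between 0 and 0.2, and the hard stop (tight) is at 1.0. It does not give the angle of the socket. It stays where it is left; turning it takes about 0.12 Nm, and 0.25 Nm felt at the stop is tight; over 0.5 Nm damages it. Pressing the key on the screw's face with 3 to 8 N while turning it does not turn the screw.
- screw_dip (a joint): how far the clamp screw is pushed down into the mill against the spring washer under it, m: 0 at rest. It yields from about 6 N on, then 8 N per mm; at 2 mm (about 22 N) the washer is damaged.
- key_handle (a point): centre of the handle of the T-handled hex key (0.16 kg): a grey bar 72 mm long (along x), 16 mm thick (along y), 24 mm high, on top of a straight vertical steel hex shank, 20 mm across flats and 90 mm long; z points up along the shank. This point is 102 mm above the lower end of the shank. The key starts upright in its stand, standing in it with a play of about 2 mm, its tip 2 mm above the worktop.
- key_tip (a point): centre of the lower end of the key's hex shank; axes as the handle's. In the socket the key has about 5 degrees of play either way before it turns the screw.
- key_stand: fixed aluminium block 64 x 64 x 40 mm in which the key stands at the start, in a vertical round hole 26 mm wide; origin at the centre of its underside, z up
Not all that is in view belongs to the job. What is shaped like the part that bears key_handle but blue, orange or yellow is not meant.

How it is judged:
By the outcome, as a careful person would: the job done as asked, in the order asked, and still so for the second after the job is handed in, with the robot touching nothing.
It also fails if it takes over 72 s, if anything falls off the work surface, if the arm or the gripper's body presses on something with over 40 N, if the wrist force passes 120 N, or if a joint passes its speed limit or range.

ROBOT

A 6-joint arm with a two-finger parallel gripper is mounted at the origin on a cart in front of the work surface, level with it; the furniture and walls round the work are solid. World frame = base frame: x ahead of the robot, y to its left, z up, the work surface at z = 0. Lengths are in m, angles in degrees, forces in N, time in s.
With the tool pointing down it reaches from about 0.35 to 0.875 m from the base axis. Payload 4.2 kg.
Tool frame: the origin (TCP) lies midway between the tips of the shut fingers; the grasp point (between the pads) lies 19 mm behind it; z points along the fingers, y is the line along which they close (so a half turn about z gives the same grasp; the last joint's range is limited). The gripper opens to 87 mm and grips with 3 to 60 N. Pads are 19 mm wide; open, the fingers measure 117 mm over their backs; the gripper's body (75 mm by 190 mm) begins 51 mm behind the grasp point.
Start: joints at [-61.845, 22.042, 0.453, 0, -68.411, -14.817], TCP at [0.144, -0.608, 0.223] pointing down, gripper open.
Joint ranges: [-179.83, 179.83], [-69.29, 118.12], [-61.27, 80.66], [-181.25, 117.63], [-171.15, -9.14], [-177.46, 177.46]. Speed limits (degrees/s): [159.86, 159.86, 180, 180, 180, 180].

INTERFACE

Orientations are given as [roll, pitch, yaw] about the fixed x, y, z axes, in that order (R = Rz(yaw) Ry(pitch) Rx(roll)).
In Python, from workcell import env gives the robot as it stands. The module is installed in compiled form; this text tells all that it offers. Calls block until the motion is done:
- env.goto(position, orientation): joint-space move of the TCP to a pose.
- env.move_straight(position, rotation=None, rate=0.15, force_limit=None): straight line of the TCP; rotation=None keeps the orientation; rate is the mean speed in m/s. With force_limit (N) it stops when the force on the tool has changed by that much, and returns True; else False.
- env.set_joints(angles): joint-space move.
- env.gripper_to(opening, grasp_force=None): opening from 0.0 (shut) to 1.0 (fully open); grasp_force is the grip in N (None keeps the last); returns when the fingers have stopped.
- env.dwell(seconds).
- env.inverse_kinematics(position, orientation): joint angles nearest the present ones, or None.
- env.read_state(): the state.
- env.grab_frame(name): name is "scene" or "top"; returns a dict with "image" (384x512x3 uint8, blue, green, red), "fx", "fy", "cx", "cy" (pixels), "D" ([k1, k2, p1, p2, k3] as OpenCV has them; the pictures are not rectified), "position" and "orientation" of the camera in the world. Camera axes: x right, y up, looking along -z (the intrinsics and any distortion apply to the point x, -y, -z); pixel columns grow to the right and rows downward; lengths in m; the calibration is good to about 2 mm. A picture is of the moment at which its call begins. There is no depth.
A pose or a line that the arm cannot do raises env.Unreachable and nothing moves.
- env.close_job(): hands the job in; it is judged then, once.
Trained networks look in a picture, given as the dict that the camera call returned (one of the last four; its "shot" number tells which), for a name from the list of things; names that differ only in an ending like _2 or _b are one class to them, and where a whole thing is asked for, a point or a joint stands for the part that bears it (a point fixed in the world has none). Each returns a list of dicts, best first, with "score" (0 to 1); they miss things now and then, are a little off and sometimes report something else, mostly with a low value. They report only what shows in the picture. A call takes as long as a camera call. They do not tell look-alikes from the thing itself.
- env.search_frame(picture, thing): "xyz" ([x, y, z] in m, in world coordinates, good to about 4 mm: the middle of the surface that is visible of it).
- env.trace(picture, thing): "mask" (384x512 bool, what is visible of it).
The state is a dict: "clock": time; "joint_positions": joint angles; "qvel": joint speeds; "joint_torque": joint torques, N m; "position": TCP position; "tool_rot": TCP orientation; "force": force on the tool from outside, world axes, zero at the start; "wrist_torque": the same for the moment, N m; "opening": opening from 0.0 (shut) to 1.0 (fully open); "finger_force": force on a finger pad.
Only numpy, scipy, OpenCV 4.12 (cv2) and the standard library are available. Lean on these libraries where they do the work, as an engineer would, in place of code of your own. Each camera call takes 0.05 s, during which the arm holds its last target. There are 200 camera calls.

## Working session

There is one attempt and no reset: what is moved stays moved. The work goes in short steps, each a Python script; the robot and the scene stay as the last script left them, time stands still between calls to the robot, and variables do not carry over. Pictures are saved under pics/ and viewed, at most 10 in all, crops included, and the job is handed in when it is done.

```bash
mkdir -p pics
cat > s1.py <<'E'
from workcell import env
import cv2, numpy as np
s=env.read_state(); print({k:np.round(v,3).tolist() for k,v in s.items()})
for n in ("scene","top"):
    f=env.grab_frame(n); cv2.imwrite(f"pics/{n}1.png",f["image"])
    print(n,{k:np.round(v,4).tolist() for k,v in f.items() if k not in("image",)})
    for t in ("key_handle","key_stand","mill","bore_mouth"):
        try:
            print(t,[(round(r["score"],2),np.round(r["xyz"],4).tolist()) for r in env.search_frame(f,t)])
        except Exception as e: print(t,repr(e))
E
python3 s1.py
```

```text
{'clock': 0.0, 'joint_positions': [-61.844, 22.091, 0.38, -0.03, -68.41, -14.817], 'qvel': [-0.019, -0.003, 0.067, -0.089, 0.021, 0.017], 'joint_torque': [0.0, -39.067, 18.741, 4.22, 0.011, -0.0], 'position': [0.144, -0.608, 0.221], 'tool_rot': [179.876, -0.004, -166.672], 'force': [-0.18, -0.589, -0.24], 'wrist_torque': [-0.014, 0.012, -0.028], 'finger_force': 0.0, 'opening': 1.001}
scene {'fx': 457.6198, 'fy': 457.6198, 'cx': 257.892, 'cy': 194.0633, 'D': [-0.103, 0.0, 0.0, 0.0, 0.0], 'position': [-0.3842, 0.2661, 0.8403], 'orientation': [50.8454, -0.9932, -115.2776], 'shot': 1}
key_handle [(0.75, [0.3832, -0.377, 0.0905]), (0.72, [0.4199, -0.2561, 0.0936]), (0.61, [0.3148, -0.248, 0.094]), (0.56, [0.5194, -0.3441, 0.0896])]
key_stand [(0.76, [0.4028, -0.2608, 0.0343])]
mill [(0.61, [0.5106, 0.0355, 0.0549])]
bore_mouth [(0.64, [0.5097, 0.0408, 0.0538])]
top {'fx': 352.431, 'fy': 352.431, 'cx': 256.4711, 'cy': 194.4142, 'D': [-0.0303, 0.0, 0.0, 0.0, 0.0], 'position': [0.4037, -0.1423, 0.9229], 'orientation': [2.9439, -0.6611, -90.3817], 'shot': 2}
key_handle [(0.65, [0.3881, -0.378, 0.1124]), (0.6, [0.4293, -0.2635, 0.1148]), (0.6, [0.3289, -0.2451, 0.1127]), (0.55, [0.5229, -0.337, 0.1154])]
key_stand [(0.83, [0.4295, -0.2575, 0.042])]
mill [(0.62, [0.5613, 0.0191, 0.053])]
bore_mouth [(0.59, [0.5589, 0.0178, 0.0575]), (0.23, [0.4314, -0.2544, 0.0391])]
```

View pics/top1.png

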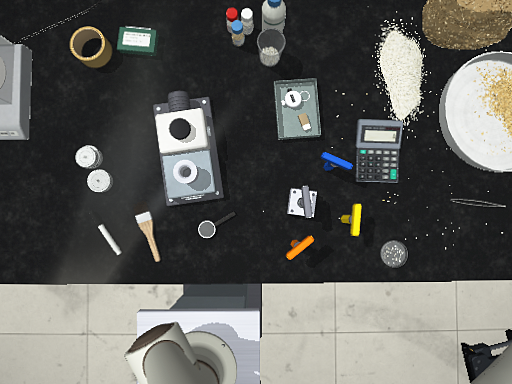

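View pics/scene1.png

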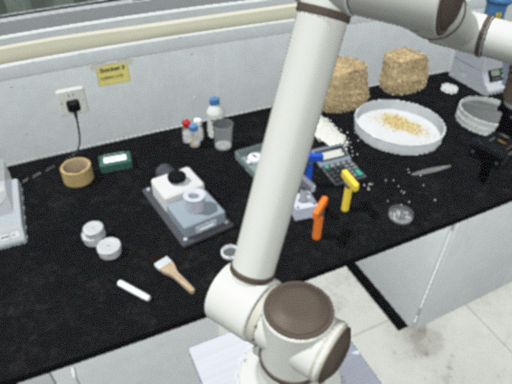

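Top view: the grey key stands at about (307,201) in its stand at (302,203). The blue, orange and yellow ones are decoys. The boss's bore is at about (185,171), with the black cap at (180,127). Next I'll get precise centres and the handle's angle.

```bash
cat > h.py <<'E'
from workcell import env
import cv2, numpy as np
from scipy.spatial.transform import Rotation as Ro
def w(f,px,z):
    K=np.array([[f["fx"],0,f["cx"]],[0,f["fy"],f["cy"]],[0,0,1]])
    u=cv2.undistortPoints(np.array(px,float).reshape(-1,1,2),K,np.array(f["D"])).reshape(-1,2)
    d=np.c_[u[:,0],-u[:,1],-np.ones(len(u))]@Ro.from_euler("xyz",f["orientation"],degrees=True).as_matrix().T
    p=np.array(f["position"]); return p+d*((z-p[2])/d[:,2])[:,None]
def px(f,pts):
    R=Ro.from_euler("xyz",f["orientation"],degrees=True).as_matrix()
    c=(np.array(pts,float).reshape(-1,3)-f["position"])@R
    K=np.array([[f["fx"],0,f["cx"]],[0,f["fy"],f["cy"]],[0,0,1]])
    return cv2.projectPoints(c*[1,-1,-1],np.zeros(3),np.zeros(3),K,np.array(f["D"]))[0].reshape(-1,2)
E
cat > s2.py <<'E'
from h import *
f=env.grab_frame("top"); im=f["image"]
for t in ("key_handle","key_stand"):
    for r in env.trace(f,t):
        m=r["mask"].astype(np.uint8); c,s,a=cv2.minAreaRect(cv2.findNonZero(m))
        print(t,round(r["score"],2),np.round(c,1),np.round(s,1),a,m.sum(), np.round(w(f,[c],0.116 if t=="key_handle" else .04),4))
        if t=="key_handle" and abs(c[0]-307)<8:
            q=w(f,np.argwhere(m)[:,::-1],.116)[:,:2]; l,v=np.linalg.eigh(np.cov(q.T)); print("axis yaw",np.degrees(np.arctan2(v[1,1],v[0,1])),q.mean(0),np.sqrt(l*12))
cr=lambda x,y,s:cv2.resize(im[y-s:y+s,x-s:x+s],(400,400),interpolation=cv2.INTER_CUBIC)
cv2.imwrite("pics/c2.png",np.hstack([cr(305,202,25),cr(185,172,25)]))
E
python3 s2.py
```

```text
key_handle 0.78 [297.5 246. ] [14.8 31.8] 45.0 318 [[ 0.3267 -0.2447  0.116 ]]
key_handle 0.62 [350.6 219.1] [19.3 31.5] 4.39870548248291 362 [[ 0.3871 -0.3677  0.116 ]]
key_handle 0.55 [336.5 160.5] [18.2 28.6] 86.98721313476562 334 [[ 0.5225 -0.3376  0.116 ]]
key_handle 0.51 [304.5 201.6] [31.6 11.4] 85.2363510131836 264 [[ 0.4279 -0.262   0.116 ]]
axis yaw -172.96773502441167 [ 0.42957292 -0.2648227 ] [0.02171548 0.06822261]
key_stand 0.73 [301.3 201.9] [26.5 24.9] 4.398705005645752 360 [[ 0.4295 -0.2652  0.04  ]]
```

View pics/c2.png

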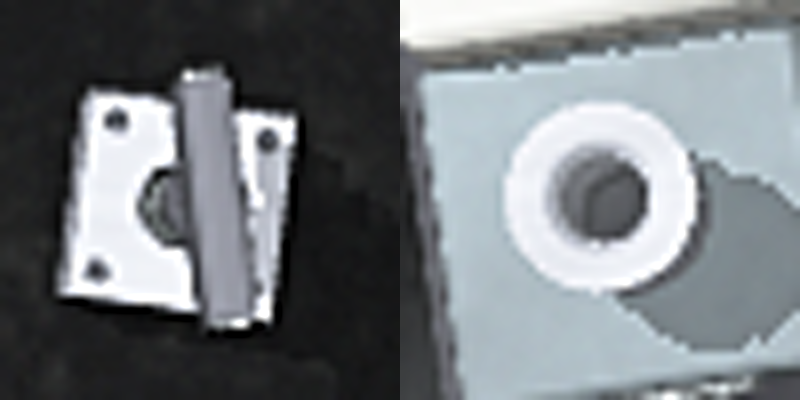

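```bash
cat > s3.py <<'E'
from h import *
f=env.grab_frame("top"); im=f["image"]; g=cv2.cvtColor(im,cv2.COLOR_BGR2GRAY)
# boss rim: bright blob -> outer contour circle in world at z=.1
S=8; cr=lambda x,y:cv2.resize(im[y-25:y+25,x-25:x+25],(400,400),interpolation=cv2.INTER_CUBIC)
B=cv2.resize(g[147:197,160:210],(400,400),interpolation=cv2.INTER_CUBIC)
m=(B>215).astype(np.uint8); n,lab,st,ce=cv2.connectedComponentsWithStats(m)
k=lab[197,600-400-75]; cs,_=cv2.findContours((lab==k).astype(np.uint8),cv2.RETR_CCOMP,cv2.CHAIN_APPROX_NONE)
def circ(p,z):
    q=w(f,(p+.5)/S-.5+[160,147],z)[:,:2]; s=np.linalg.lstsq(np.c_[2*q,np.ones(len(q))],(q**2).sum(1),rcond=None)[0]
    return s[:2],np.sqrt(s[2]+s[0]**2+s[1]**2)
for c in sorted(cs,key=len)[-2:]: print("rim circle",circ(c.reshape(-1,2),.1))
A=cv2.resize(im[177:227,280:330],(400,400),interpolation=cv2.INTER_CUBIC)
G=cv2.cvtColor(A,cv2.COLOR_BGR2GRAY); print("rows"); 
for y in (100,150,200,250,290): print(y,G[y,140:300:6].tolist())
quad=np.array([[88,92],[297,115],[270,325],[60,292]]); q=w(f,(quad+.5)/S-.5+[280,177],.04); print("stand",q.mean(0),np.linalg.norm(q-np.roll(q,1,0),axis=1))
c=np.array([.4290,-.2645]); yaw=-173
A2=A.copy()
for z,col in((.116,(0,0,255)),(.092,(0,255,0))):
    a=np.radians(yaw); R=np.array([[np.cos(a),-np.sin(a)],[np.sin(a),np.cos(a)]])
    p=np.array([[1,1],[1,-1],[-1,-1],[-1,1]])*[.036,.008]@R.T+c
    u=(px(f,np.c_[p,np.full(4,z)])-[280,177]+.5)*S-.5
    cv2.polylines(A2,[np.round(u).astype(int)],True,col,1)
cv2.imwrite("pics/c3.png",np.hstack([A,A2]))
E
python3 s3.py
```

```text
rim circle (array([0.50191075, 0.0169659 ]), np.float64(0.016024409439417676))
rim circle (array([0.50196238, 0.01640817]), np.float64(0.027700886113986616))
rows
100 [236, 242, 205, 151, 113, 76, 70, 108, 155, 166, 161, 152, 149, 154, 146, 84, 3, 13, 17, 17, 18, 21, 23, 24, 24, 25, 29]
150 [240, 241, 242, 246, 253, 255, 133, 45, 128, 150, 161, 160, 155, 152, 148, 122, 111, 231, 255, 222, 127, 86, 113, 173, 189, 110, 26]
200 [118, 105, 132, 126, 82, 106, 104, 79, 72, 129, 159, 162, 158, 157, 156, 151, 134, 73, 147, 252, 255, 194, 182, 186, 140, 22, 0]
250 [242, 245, 251, 245, 226, 225, 233, 183, 92, 66, 114, 163, 163, 158, 156, 155, 150, 127, 112, 142, 195, 191, 220, 145, 0, 6, 19]
290 [247, 247, 245, 244, 244, 243, 245, 255, 245, 72, 62, 133, 155, 161, 158, 154, 155, 159, 128, 94, 108, 211, 136, 22, 8, 18, 26]
stand [ 0.42853354 -0.26677427  0.04      ] [0.06343198 0.06624603 0.06656311 0.06669713]
```

View pics/c3.png

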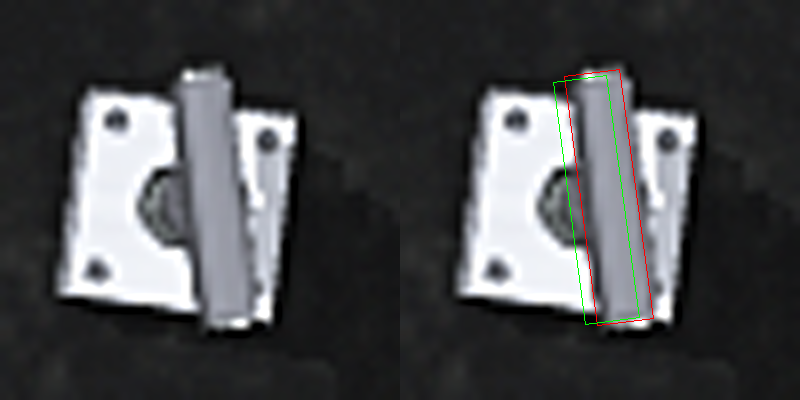

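Bore centre is at (0.5020, 0.0167), with rim radii of 27.7 and 16.0 mm matching the given sizes. The key's top face sits about 6.5 crop px right of my model, so the key is at about (0.4288, -0.2664), which agrees with the stand centre. Handle yaw is about 7°. Next I'll check the reach and grasp it.

```bash
cat > s4.py <<'E'
from h import *
best=None
for y0 in (7,-173):
    print(y0,[np.round(env.inverse_kinematics(p,[180,0,y])[5],1) if env.inverse_kinematics(p,[180,0,y]) is not None else None for p,y in (([.4288,-.2664,.094],y0),([.502,.0167,.2],y0),([.502,.0167,.15],y0-65),([.502,.0167,.15],y0-130))])
E
python3 s4.py
```

```text
7 [np.float64(110.4), np.float64(76.5), np.float64(11.5), np.float64(-53.5)]
-173 [np.float64(-69.6), np.float64(-103.5), np.float64(-168.5), np.float64(126.5)]
```

```bash
cat > s5.py <<'E'
from h import *
st=lambda t:(lambda s:print(t,round(s["clock"],2),np.round(s["position"],4),np.round(s["tool_rot"],2),np.round(s["force"],2),np.round(s["wrist_torque"],3),round(s["opening"],3),round(s["finger_force"],1)))(env.read_state())
env.goto([.4288,-.2664,.20],[180,0,7]); st("above")
print(env.move_straight([.4288,-.2664,.0945],rate=.12,force_limit=8)); st("down")
env.gripper_to(0.0,grasp_force=30); st("grip")
print(env.move_straight([.4288,-.2664,.225],rate=.12)); st("lift")
f=env.grab_frame("top"); g=env.grab_frame("scene")
c=f["image"][130:280,220:420]; d=g["image"][60:210,200:400]
cv2.imwrite("pics/c5.png",cv2.resize(np.hstack([c,d]),(800,300)))
E
python3 s5.py
```

```text
above 2.59 [ 0.4288 -0.2667  0.2001] [ 1.7999e+02 -1.0000e-02  6.9500e+00] [ 0.99 -0.93  0.08] [-0.142  0.174 -0.   ] 1.001 0.0
False
down 3.62 [ 0.4294 -0.2667  0.0951] [ 1.7996e+02 -8.0000e-02  7.0000e+00] [ 1.61 -1.04  0.93] [-0.06   0.167 -0.052] 1.0 0.0
grip 4.76 [ 0.4288 -0.2664  0.0945] [180.  -0.   7.] [-0.25 -0.27 -0.47] [-0.155  0.091 -0.008] 0.183 29.9
False
lift 6.0 [ 0.4282 -0.2662  0.2241] [-1.7994e+02  1.0000e-01  6.9900e+00] [-0.26  0.89 -0.69] [-0.064  0.154 -0.011] 0.181 29.9
```

View pics/c5.png

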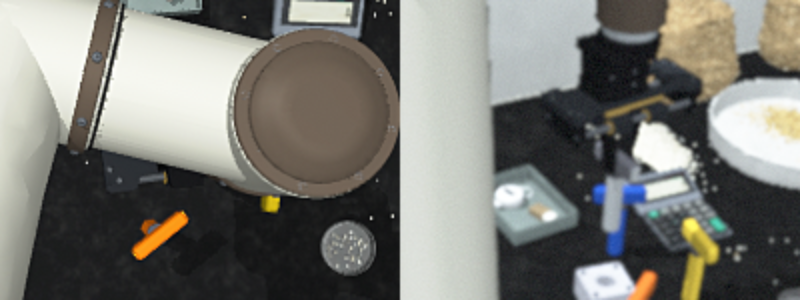

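The key is held (15.9 mm opening, 30 N) and hangs upright at about (612,205) in the right crop. Next, over the boss, then a gentle descent.

```bash
cat >> h.py <<'E'
def st(t,n=5):
    a=[]
    for _ in range(n): env.dwell(.03); a.append(env.read_state())
    s=a[-1]; F=np.mean([x["force"] for x in a],0); T=np.mean([x["wrist_torque"] for x in a],0)
    print(t,round(s["clock"],2),np.round(s["position"],4),np.round(s["tool_rot"],2),"F",np.round(F,2),"T",np.round(T,3),round(s["opening"],3),flush=True)
    return np.array(s["position"]),F,T
E
cat > s6.py <<'E'
from h import *
env.goto([.502,.0167,.21],[180,0,7]); st("above")
f=env.grab_frame("top"); g=env.grab_frame("scene")
print("px bore, tip in scene",px(g,[[.502,.0167,.1],[.502,.0167,.1175]]))
c=f["image"][120:220,120:220]; d=g["image"][150:250,140:240]
cv2.imwrite("pics/c6.png",cv2.resize(np.hstack([c,d]),(800,400),interpolation=cv2.INTER_CUBIC))
print(env.move_straight([.502,.0167,.1645],rate=.03,force_limit=4)); st("in")
E
python3 s6.py
```

```text
above 7.39 [0.502  0.0155 0.2101] [179.99  -0.     6.89] F [-0.01 -0.58 -1.56] T [-0.112  0.147  0.03 ] 0.179
px bore, tip in scene [[193.19862593 193.55042076]
 [192.70448269 188.19776074]]
False
in 9.32 [0.502  0.0167 0.1646] [-1.8e+02 -1.0e-02  7.0e+00] F [-0.07 -0.07 -1.27] T [-0.097  0.143  0.005] 0.178
```

View pics/c6.png

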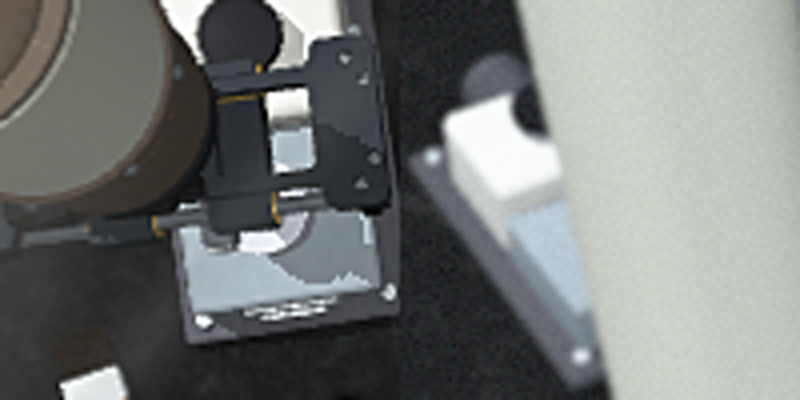

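The top view shows the gripper centred over the boss; the scene view is blocked by the arm. The key slid 28 mm into the bore without contact force. Now touch the face lightly and hunt clockwise.

```bash
cat > s7.py <<'E'
from h import *
P,F0,T0=st("pre",8)
hit=env.move_straight([.502,.0167,.152],rate=.01,force_limit=3); P,F,T=st(f"touch {hit}")
print("dF",F-F0)
E
python3 s7.py
```

```text
pre 9.59 [0.502  0.0167 0.1645] [-1.8e+02 -1.0e-02  7.0e+00] F [ 0.02  0.04 -1.36] T [-0.086  0.124 -0.028] 0.18
touch True 10.39 [0.502  0.0167 0.1598] [179.99   0.     7.01] F [ 0.2  -0.14  4.15] T [ 0.011  0.154 -0.004] 0.179
dF [ 0.18055215 -0.18575955  5.51587701]
```

```bash
cat > s8.py <<'E'
from h import *
F0z=-1.36; yaw=7; z=.1598; X,Y=.502,.0167
def rd(n=4):
    a=[]
    for _ in range(n): env.dwell(.02); a.append(env.read_state())
    s=a[-1]; return s["clock"],s["position"],s["tool_rot"][2],np.mean([x["force"][2] for x in a])-F0z,np.mean([x["wrist_torque"][2] for x in a])
for i in range(18):
    yaw-=4
    env.move_straight([X,Y,z],[180,0,yaw],rate=.15)
    c,p,a,f,t=rd(); print(round(c,2),yaw,round(a,2),np.round(p,4),"f",round(f,2),"t",round(t,3),flush=True)
    if f>6.5: z+=.0002
    elif f<3:
        hit=env.move_straight([X,Y,z-.004],[180,0,yaw],rate=.01,force_limit=3)
        c,p,a,f,t=rd(); z=p[2]; print("  probe",hit,round(c,2),np.round(p,4),"f",round(f,2),"t",round(t,3),flush=True)
        if z<.1575: break
E
python3 s8.py
```

```text
10.71 3 3.09 [0.5022 0.0167 0.16  ] f 5.4 t -0.032
11.03 -1 -0.88 [0.5022 0.0167 0.16  ] f 5.43 t 0.008
11.34 -5 -4.87 [0.5021 0.0167 0.1599] f 6.14 t -0.018
11.66 -9 -8.88 [0.5021 0.0167 0.1599] f 6.06 t -0.003
11.97 -13 -12.88 [0.5021 0.0167 0.1598] f 6.33 t -0.007
12.29 -17 -16.88 [0.502  0.0167 0.1598] f 5.84 t 0.001
12.61 -21 -20.87 [0.502  0.0167 0.1598] f 5.8 t 0.001
12.93 -25 -24.88 [0.5019 0.0167 0.1597] f 5.21 t 0.011
13.24 -29 -28.89 [0.5017 0.0165 0.1591] f 0.98 t -0.007
  probe False 13.86 [0.5017 0.0166 0.1555] f -0.33 t -0.007
```

It dropped in at yaw -29. Seat it fully with light force.

```bash
cat > s9.py <<'E'
from h import *
env.move_straight([.502,.0167,.1555],[180,0,-31],rate=.15)
P,F0,T0=st("pre")
hit=env.move_straight([.502,.0167,.1455],[180,0,-31],rate=.012,force_limit=2.5); P,F,T=st(f"seat {hit}"); print(F-F0)
E
python3 s9.py
```

```text
pre 14.28 [0.5018 0.0166 0.1554] [ 1.7998e+02  2.0000e-02 -3.0980e+01] F [ 0.79 -1.8  -1.54] T [-0.711 -0.07  -0.037] 0.178
seat True 15.05 [0.502  0.0163 0.1484] [ 1.7995e+02 -1.0000e-02 -3.0980e+01] F [ 0.95 -0.06  3.47] T [-0.02  -0.007 -0.019] 0.184
[0.16072234 1.74668952 5.00893466]
```

Seated at 0.1484 (expected 0.1485). Ease the press and turn clockwise, watching the torque.

```bash
cat > s10.py <<'E'
from h import *
X,Y,z=.502,.0165,.1485; yaw=-31; eng=None
def rd(n=4):
    a=[]
    for _ in range(n): env.dwell(.02); a.append(env.read_state())
    s=a[-1]; return s["clock"],s["position"],s["tool_rot"][2],np.mean([x["force"] for x in a],0),np.mean([x["wrist_torque"] for x in a],0)
while yaw>-110:
    yaw-= 3 if (eng is None or yaw>eng-36) else 1
    env.move_straight([X,Y,z],[180,0,yaw],rate=.15)
    c,p,a,f,t=rd(); print(round(c,2),yaw,round(a,2),np.round(p,4),"f",np.round(f,2),"t",np.round(t,3),flush=True)
    if eng is None and t[2]>.07: eng=yaw; print("engaged")
    if t[2]>.25: print("STOP"); break
    if f[2]>6: z+=.0002
E
python3 s10.py
```

```text
15.37 -34 -33.94 [0.5019 0.0165 0.1485] f [ 0.24 -0.23  2.75] t [-0.18   0.181  0.017]
15.68 -37 -36.92 [0.5019 0.0164 0.1484] f [-0.08 -0.55  3.02] t [-0.265  0.209  0.029]
16.0 -40 -39.91 [0.5019 0.0163 0.1484] f [ 0.49 -1.37  3.14] t [-0.574  0.103 -0.005]
16.32 -43 -42.91 [0.502  0.0164 0.1485] f [ 0.18 -2.1   2.34] t [-0.792  0.053  0.046]
16.63 -46 -45.91 [0.502  0.0164 0.1485] f [-0.23 -2.43  2.22] t [-0.892  0.056  0.064]
16.95 -49 -48.91 [0.502  0.0164 0.1485] f [ 0.32 -2.79  2.16] t [-1.042 -0.005  0.064]
17.27 -52 -51.91 [0.5019 0.0164 0.1485] f [ 0.2  -3.07  1.85] t [-1.028e+00  1.000e-03  6.500e-02]
17.58 -55 -54.92 [0.5019 0.0164 0.1485] f [ 0.1  -2.94  1.43] t [-1.137 -0.002  0.071]
engaged
17.9 -58 -57.91 [0.502  0.0165 0.1485] f [ 0.58 -3.14  1.83] t [-1.163 -0.019  0.072]
18.22 -61 -60.91 [0.502  0.0165 0.1485] f [ 0.49 -2.94  1.78] t [-1.202 -0.012  0.059]
18.53 -64 -63.91 [0.502  0.0165 0.1485] f [ 0.34 -3.07  1.72] t [-1.27  -0.003  0.013]
18.85 -67 -66.91 [0.502  0.0165 0.1485] f [ 0.34 -3.77  1.69] t [-1.306 -0.05   0.04 ]
19.17 -70 -69.92 [0.502  0.0165 0.1485] f [ 0.58 -3.97  1.75] t [-1.353 -0.052  0.078]
19.48 -73 -72.92 [0.502  0.0165 0.1485] f [ 0.5  -3.43  1.63] t [-1.336 -0.024  0.055]
19.8 -76 -75.91 [0.502  0.0165 0.1485] f [ 0.59 -3.51  1.14] t [-1.341 -0.021  0.053]
20.12 -79 -78.91 [0.502  0.0165 0.1485] f [ 0.07 -3.96  1.04] t [-1.423 -0.036  0.059]
20.43 -82 -81.92 [0.5019 0.0165 0.1485] f [ 0.32 -3.4   1.65] t [-1.366  0.053  0.043]
20.75 -85 -84.92 [0.5019 0.0165 0.1485] f [ 0.19 -3.43  1.25] t [-1.376  0.053  0.036]
21.07 -88 -87.91 [0.502  0.0165 0.1485] f [ 0.03 -3.43  1.03] t [-1.379  0.05   0.046]
21.38 -91 -90.91 [0.502  0.0165 0.1485] f [ 0.29 -3.64  1.54] t [-1.407  0.011  0.086]
21.7 -92 -91.96 [0.502  0.0165 0.1485] f [ 0.15 -3.46  1.42] t [-1.423  0.085  0.187]
22.02 -93 -92.97 [0.502  0.0165 0.1485] f [ 0.37 -3.75  0.96] t [-1.422  0.044  0.276]
STOP
```

```bash
cat > s11.py <<'E'
from h import *
P,F,T=st("at stop",12)
if T[2]<.3:
    env.move_straight([.502,.0165,.1485],[180,0,-93.6],rate=.15); P,F,T=st("plus",12)
env.move_straight([.502,.0165,.1485],[180,0,-91],rate=.15); st("relaxed")
hit=env.move_straight([.502,.0165,.1475],rate=.01,force_limit=2); st(f"seat {hit}")
env.gripper_to(0.6); st("open")
env.move_straight([.502,.0165,.26],rate=.12); st("up")
env.goto([.38,-.15,.3],[180,0,-60])
f=env.grab_frame("top"); g=env.grab_frame("scene")
for r in env.search_frame(f,"key_handle"): print(round(r["score"],2),np.round(r["xyz"],4))
for fr,n in((f,"top"),(g,"scene")): print(n,px(fr,[[.502,.0167,.17],[.502,.0167,.158],[.502,.0167,.1]]).round(1).tolist())
c=f["image"][120:220,135:235]; d=g["image"][130:230,140:240]
cv2.imwrite("pics/c11.png",cv2.resize(np.hstack([c,d]),(800,400),interpolation=cv2.INTER_CUBIC))
E
python3 s11.py
```

```text
at stop 22.42 [0.502  0.0165 0.1485] [180.    -0.   -92.99] F [ 0.04 -3.77  0.94] T [-1.39   0.039  0.303] 0.184
relaxed 22.83 [0.502  0.0165 0.1485] [ 1.800e+02  1.000e-02 -9.104e+01] F [-0.03 -3.47  1.29] T [-1.298  0.109  0.009] 0.18
seat False 23.25 [0.5021 0.0165 0.1484] [-1.7997e+02 -1.0000e-02 -9.1000e+01] F [-1.57 -3.33  6.24] T [-1.158  0.71   0.004] 0.181
open 24.31 [0.502  0.0165 0.1475] [-180.    0.  -91.] F [ 0.12  0.11 -0.03] T [ 0.051  0.124 -0.014] 0.598
up 25.57 [0.5017 0.0164 0.2592] [ 1.7991e+02 -3.0000e-02 -9.1000e+01] F [0.12 0.4  0.51] T [0.015 0.103 0.02 ] 0.603
0.73 [ 0.5212 -0.3355  0.1131]
0.63 [0.5015 0.013  0.1708]
0.62 [ 0.3877 -0.3788  0.1095]
top [[178.0, 167.1], [179.2, 167.8], [184.3, 171.0]]
scene [[191.2, 171.5], [191.5, 175.4], [193.2, 193.6]]
```

View pics/c11.png

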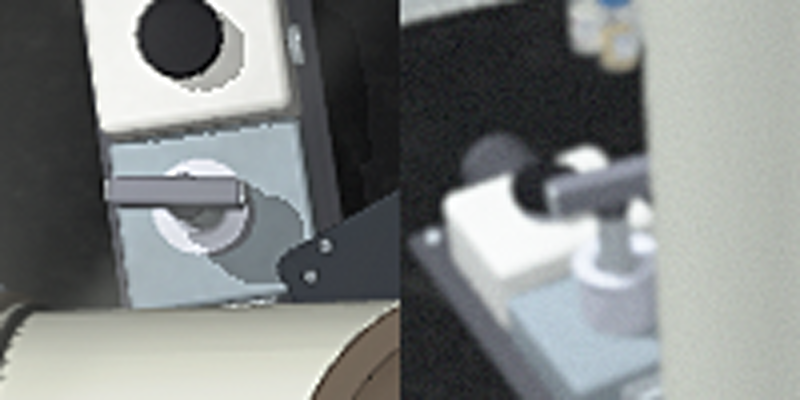

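The top view shows the handle centred at about (179,167.5), against (178,167.1) expected for a fully seated key. The scene view shows it upright in the boss. The stop was felt at 0.30 Nm and the arm is clear.

```bash
python3 -c "
from workcell import env
print(env.close_job())"
```

```text
the job is handed in; nothing more can be done
None
```

The job is handed in: the key dropped into the hidden socket under light pressure (about 6–8 N at most), the screw is turned clockwise to its stop (about 0.30 Nm felt), and the key is left upright and fully seated with the arm clear.

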